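# Pack the brass kit and load the pin feeder

## Task

Pack the next student's kit from the brass pieces on the bench: put the long bar in the tray's long slot, the solid round blank in its large pocket and the solid hexagonal blank in its small pocket, each lying flat on the tray floor, and drop the slim pin through the feeder's funnel so that it falls down into the well. The short bar, the ring, the hexagonal piece with the hole and the thick round stub are not part of the kit: leave them where they lie.

Things in the scene. Friction and masses are not known exactly. Their poses are not given: they have to be found in the camera images.
- long_bar: Kit piece: long bar of plain brass, 20 x 100 x 24 mm (x, y, z), lying flat, 0.4 kg. Origin: centre of its underside; its y axis runs along the bar, z up.
- disc: Kit piece: solid round brass blank without a hole, diameter 54 mm, 24 mm high, lying flat, 0.46 kg. Origin: centre of its underside, z up.
- hex_blank: Kit piece: solid hexagonal brass blank without a hole, 30 mm across flats (35 mm across corners), 24 mm high, lying flat, 0.16 kg. Origin: centre of its underside, z up; its x axis is square to one pair of flats (the other pairs are at 60 and 120 degrees from it).
- pin: Kit piece: slim round brass pin, diameter 14 mm, 28 mm high, standing upright, 37 g. Origin: centre of its lower end face, z up along the pin.
- short_bar: Not in the kit, leave it: brass bar of the same section but shorter, 20 x 60 x 24 mm, y axis along it. Origin: centre of its underside.
- ring: Not in the kit, leave it: brass ring, outer diameter 54 mm with a 30 mm hole through it, 24 mm high, lying flat. Origin: centre of its underside.
- hex_nut: Not in the kit, leave it: hexagonal brass piece, 30 mm across flats, with an 18 mm round hole through it, 24 mm high, lying flat. Origin: centre of its underside.
- stub: Not in the kit, leave it: thick round brass stub, diameter 24 mm, 28 mm high, standing upright. Origin: centre of its underside.
- tray: Target: plywood tray fixed to the bench, 138 x 150 mm (x, y), floor 5 mm thick, wall tops 14 mm above the bench, walls 6 mm (inner 12 mm) thick. Origin: centre of its underside. Pockets in its frame (mm, inner): long slot for the bar, centre (-43, 0), 40 (x) by 138 (y); large pocket for the round blank, centre (26, -32), 74 by 74; small pocket for the hexagon, centre (26, 43), 74 (x) by 52 (y).
- feeder: Target: pin feeder fixed to the bench, a green block 80 x 80 x 50 mm with a steel funnel on top. Origin: centre of the block's underside; the funnel's vertical axis passes through it. Funnel mouth: 72 mm inside, rim 91 mm above the bench; below it the well, a hole 20 mm wide from the block's top down to 6 mm above the bench.
Things that resemble listed ones, but are neither listed nor needed, are in the scene too. What is shaped like the disc but green or turquoise is not meant.

How it is judged:
At the end, for the whole second after the job is handed in: Bar, disc and hexagon lie flat on the floors of their own tray pockets (underside within 3 mm, tilt under 0.1 rad), the pin is down in the feeder's well (lower end below 22 mm, within 10 mm of the axis), the other four pieces are within 20 mm of their starts, all at rest (x of long_bar in the frame of tray between -0.055 and -0.031 m and y of long_bar in the frame of tray between -0.021 and 0.021 m and z of long_bar in the frame of tray between 0.002 and 0.008 m and angle between each of long_bar, disc, hex_blank's own z axis and vertical below 0.1 rad and x of disc in the frame of tray between 0.014 and 0.038 m and y of disc in the frame of tray between -0.044 and -0.02 m and z of disc in the frame of tray between 0.002 and 0.008 m and x of hex_blank in the frame of tray between 0.003 and 0.049 m and y of hex_blank in the frame of tray between 0.031 and 0.055 m and z of hex_blank in the frame of tray between 0.002 and 0.008 m and horizontal distance between pin and feeder below 0.01 m and (z of pin in the frame of feeder between 0.002 and 0.022 m or (z of pin in the frame of feeder between 0.028 and 0.05 m and angle between pin's own z axis and vertical above 2.6 rad)) and distance of each of short_bar, ring, hex_nut, stub from where it was at the start of the episode below 0.02 m and linear speed of each of long_bar, disc, hex_blank, pin, short_bar, ring, hex_nut, stub below 0.02 m/s); the robot touches nothing.
It fails at once if a piece that is not part of the kit is moved by more than 30 mm (distance of any of short_bar, ring, hex_nut, stub from where it was at the start of the episode above 0.03 m).
It also fails if it takes over 102 s, if anything falls off the work surface, if the arm or the gripper's body presses on something with over 40 N, if the wrist force passes 120 N, or if a joint passes its speed limit or range.

## Robot

A 7-joint arm with a two-finger parallel gripper is mounted at the origin on the work surface. World frame = base frame: x ahead of the robot, y to its left, z up, the work surface at z = 0. Lengths are in m, angles in rad, forces in N, time in s.
With the tool pointing down it reaches from about 0.4 to 0.85 m from the base axis. Payload 10.4 kg.
Tool frame: the origin (TCP) lies on the centre line of the jaws, within the pads' length; the fingertips stand 11 mm ahead of it and the grasp point (between the pads) lies 8 mm behind it (tip_reach is the distance from the TCP to the fingertips, in m); z points along the fingers, y is the line along which they close (so a half turn about z gives the same grasp; the last joint's range is limited). The gripper opens to 85 mm and grips with 20 to 120 N. Pads are 22 mm wide; open, the fingers measure 114 mm over their backs; the gripper's body (76 mm by 85 mm) begins 54 mm behind the grasp point. The pads swing forward as they close: fully open they stand 13 mm farther back than shut.
Start: joints at [-1.253, 0.332, -0.065, 1.46, 0.022, 1.35, -0.088], TCP at [0.209, 0.589, 0.242] pointing down, gripper open.
Joint ranges: [-2.6, 2.6], [-0.5, 2.12], [-1.47, 1.34], [0.16, 2.42], [-1.27, 4.41], [0.06, 2.06], [-2.6, 2.6]. Speed limits (rad/s): [2.22, 2.22, 2.79, 2.79, 3.14, 3.14, 3.14].

## Interface

Orientations are given as a unit quaternion [x, y, z, w].
In Python, from workcell import get_obs, camera, hand_in, tip_reach gives the robot as it stands. The module is installed in compiled form; this text tells all that it offers.
- The arm moves only by the tool move_arm, never from a script. Its argument "plan" is a list of rows, each an object with "delta_pos": the shift along the tool's x, y, z in parts of the range, where 1.0 means 1000 mm, a list of three; "turn": the turn, a rotation vector about the tool's x, y, z in parts of the range, where 1.0 means 2 pi rad, a list of three; "fingers": the closure, from 0 (fully open) to 1 (shut). A call has 1 to 12 rows; each row is the pose to reach, as a shift and turn from the pose commanded when the call began, along the tool's axes at that moment; what a row does not reach only later rows make up. A row lasts 1/8 s, in which the tool goes at most 62.5 mm and 10.7 degrees, less where a joint would pass 70% of its speed; a pose out of reach is approached as far as the arm can. No shift or turn number may pass 1 either way. A call with a gripper value outside its range is refused whole. The fingers move at their own pace and stop on an object; "force" is the grip in N (left out, the last holds). Time passes only in rows, so rows that repeat a pose let the fingers close. It gives the time, the measured TCP pose, the force, the opening and the grip force at its end, in the units of the state.
- get_obs(): the state, without advancing time (a new reading comes with each control period).
- camera(name): name is "scene" or "side" or "wrist"; returns a dict with "color" (400x640x3 uint8, red, green, blue), "range_z" (400x640 float32, m along the optical axis (not along the pixel's ray), 0 where there is no reading), "fx", "fy", "cx", "cy" (pixels), "R" (3x3) and "t" (3): a world point X has camera coordinates R X + t; the wrist camera has in their place "tool_from_camera" (4x4, takes a point from camera to tool coordinates, whose origin is the TCP and whose axes are the flange's). Camera axes: x right, y down, z forward; pixel columns grow to the right and rows downward; lengths in m; the calibration is good to about 2 mm. A picture is of the moment at which its call begins: read the wrist's pose just before it.
- hand_in(): hands the job in; it is judged then, once.
The state is a dict: "clock": time; "joint_pos": joint angles; "joint_velocities": joint speeds; "tau": joint torques, N m; "position": TCP position; "ee_rot": TCP orientation; "ft_force": force on the tool from outside, world axes, zero at the start; "torque": the same for the moment, N m; "grip_width": opening from 0.0 (shut) to 1.0 (fully open); "grasp_force": force on a finger pad.
Only numpy, scipy, OpenCV 4.12 (cv2) and the standard library are available. Lean on these libraries where they do the work, as an engineer would, in place of code of your own. Each camera call takes 0.05 s, during which the arm holds its last target. There are 200 camera calls.

## Working session

There is one attempt and no reset: what is moved stays moved. The work goes in short steps, Python scripts to look and compute and a tool call to move; the robot and the scene stay as the last step left them, time stands still between calls to the robot, and variables do not carry over. Pictures are saved under pics/ and viewed, at most 15 in all, crops included, and the job is handed in when it is done.

Besides the shell and the picture viewer there is one more tool, called as a command line: name --argument value ..., lists and objects as JSON in quotes. move_arm: Moves the arm, as the interface text tells. Its arguments: {"type":"object","properties":{"plan":{"type":"array","items":{"type":"object","properties":{"delta_pos":{"type":"array","items":{"type":"number"}},"turn":{"type":"array","items":{"type":"number"}},"fingers":{"type":"number"}}}},"force":{"type":"number"}},"required":["plan"]}

```bash
mkdir -p pics
python3 - <<'E'
from workcell import *
import cv2
print(get_obs(), tip_reach)
for n in("scene","side"):
    c=camera(n); cv2.imwrite(f"pics/{n}0.png",c["color"][:,:,::-1]); print(n,c["fx"],c["fy"],c["cx"],c["cy"],c["R"].round(4).tolist(),c["t"].round(4).tolist())
c=camera("wrist"); print(c["fx"],c["fy"],c["cx"],c["cy"],c["tool_from_camera"].round(4).tolist())
cv2.imwrite("pics/wrist0.png",c["color"][:,:,::-1])
E
```

```text
{'clock': 0.0, 'joint_pos': array([-1.25259221,  0.33284973, -0.06471117,  1.46092258,  0.02160982,
        1.34989611, -0.08851015]), 'joint_velocities': array([ 0.00096259,  0.00104172, -0.00066121,  0.0012485 ,  0.00149552,
        0.00028277,  0.00014774]), 'tau': array([-2.35188551e-06, -6.25447297e+01,  4.88985737e-02, -3.91610599e+01,
        1.60502165e-02,  9.87956155e-03,  2.51445721e-05]), 'position': array([0.20878667, 0.58872342, 0.24153872]), 'ee_rot': array([ 1.69567140e-01,  9.85518396e-01, -6.84960846e-04, -8.24538893e-05]), 'ft_force': array([-0.35122994,  0.29551317, -0.71019597]), 'torque': array([ 0.00416801, -0.00164013, -0.00350205]), 'grasp_force': 0.0, 'grip_width': 1.0005887311649537} 0.011
scene 480.0486488689736 480.0486488689736 327.9892724352033 197.72817409845408 [[0.0559, 0.9983, 0.0143], [0.7259, -0.0308, -0.6871], [-0.6855, 0.0488, -0.7264]] [-0.0282, -0.3473, 1.2913]
side 388.67210876601865 388.67210876601865 309.8698884237158 198.21456161041507 [[0.9984, -0.0559, 0.0039], [-0.035, -0.6759, -0.7362], [0.0438, 0.7349, -0.6767]] [-0.5186, 0.0354, 0.7552]
335.30377860337273 335.30377860337273 320.6504282218166 204.88475023060715 [[-0.0003, -0.9603, -0.2789, 0.0713], [1.0, 0.0, -0.0013, -0.0003], [0.0012, -0.2789, 0.9603, -0.1325], [0.0, 0.0, 0.0, 1.0]]
```

View pics/scene0.png

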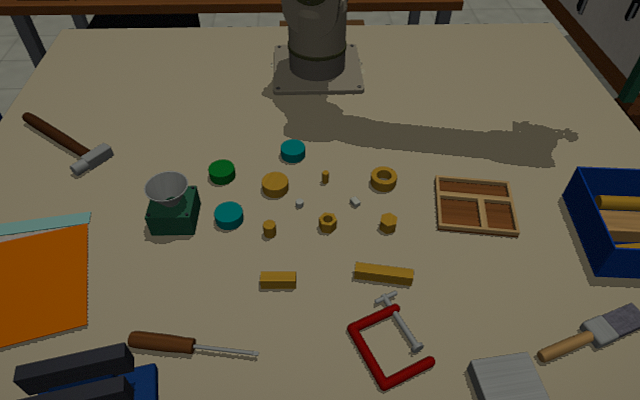

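View pics/side0.png

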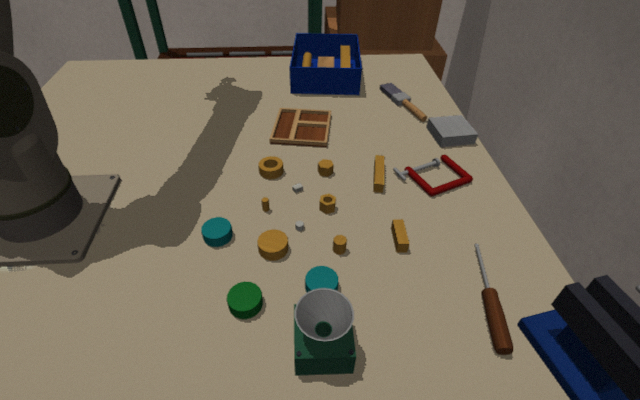

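The scene view shows the brass pieces: disc (275,184), pin (325,176), stub (269,228), ring (384,178), hex nut (327,221), hex blank (388,222), short bar (278,280) and long bar (384,273). The tray is at (476,205) and the feeder at (172,205). The side view agrees.

```bash
cat > h.py <<'E'
import numpy as np, cv2
from workcell import *
from scipy.spatial.transform import Rotation as Ro
def cloud(n):
    o=get_obs(); c=camera(n); z=c["range_z"]; v,u=np.indices(z.shape)
    P=np.stack([(u-c["cx"])/c["fx"]*z,(v-c["cy"])/c["fy"]*z,z],-1)
    if n=="wrist":
        T=c["tool_from_camera"]; P=P@T[:3,:3].T+T[:3,3]
        W=P@Ro.from_quat(o["ee_rot"]).as_matrix().T+o["position"]
    else: W=(P-c["t"])@c["R"]
    W[z<=0]=np.nan
    return c["color"],W
def brass(col):
    h=cv2.cvtColor(col,cv2.COLOR_RGB2HSV)
    return cv2.inRange(h,(14,130,60),(30,255,255))
def blobs(m,mn=30):
    n,l,s,c=cv2.connectedComponentsWithStats(m)
    return [(l==i,c[i]) for i in range(1,n) if s[i,4]>=mn]
def move(pos,yaw):
    """delta in tool axes to get to world pos with tool down; yaw= world angle of tool y axis (mod pi)"""
    o=get_obs(); R=Ro.from_quat(o["ee_rot"]).as_matrix()
    d=R.T@(np.array(pos)-o["position"])
    y=R[:,1]; cur=np.arctan2(y[1],y[0]); dz=(yaw-cur+np.pi/2)%np.pi-np.pi/2
    return d.round(4), round(-dz,3), "yaw now",round(cur,3)
E
python3 - <<'E'
from h import *
for n in("scene","side"):
    col,W=cloud(n); print(n)
    for m,c in blobs(brass(col),20):
        P=W[m]; P=P[~np.isnan(P[:,0])]
        if len(P)<10: continue
        zt=np.percentile(P[:,2],90); T=P[P[:,2]>zt-.006]
        if abs(T[:,1].mean())>.6: continue
        r=cv2.minAreaRect((T[:,:2]*1000).astype(np.float32))
        print(c.round(),m.sum(),"z",zt.round(4),T.mean(0).round(4),[np.round(q,1) for q in r])
    h=cv2.cvtColor(col,cv2.COLOR_RGB2HSV)
    if n=="scene": roi=(slice(170,240),slice(430,522)); f=(slice(175,238),slice(140,205))
    else: roi=(slice(105,148),slice(268,335)); f=(slice(285,375),slice(285,360))
    P=W[roi].reshape(-1,3); T=P[(P[:,2]>.010)&(P[:,2]<.02)]
    r=cv2.minAreaRect((T[:,:2]*1000).astype(np.float32)); print("tray",[np.round(q,1) for q in r])
    P=W[f].reshape(-1,3)
    for a,b in((.046,.054),(.082,.096)):
        T=P[(P[:,2]>a)&(P[:,2]<b)]
        r=cv2.minAreaRect((T[:,:2]*1000).astype(np.float32)); print("feeder",a,[np.round(q,1) for q in r])
print(move((.5,0,.3),0))
E
```

```text
scene
[129.   2.] 58 z 0.0058 [-0.405  -0.5864  0.004 ] [array([-404.4, -589.1]), array([42.3, 57.5]), np.float64(6.2)]
[164.   2.] 175 z 0.0058 [-0.4044 -0.4759  0.0037] [array([-405.5, -475.3]), array([161.9,  41.7]), np.float64(88.6)]
[227.   2.] 192 z 0.0054 [-0.4039 -0.2751  0.0034] [array([-404.8, -274.6]), array([229.8,  34.2]), np.float64(88.2)]
[273.   1.] 50 z 0.0049 [-0.4022 -0.1296  0.0031] [array([-402. , -129.5]), array([30.2, 48.7]), np.float64(2.6)]
[355.   1.] 33 z 0.0047 [-0.3986  0.1396  0.0032] [array([-398.6,  139.9]), array([24.4, 52.9]), np.float64(7.5)]
[378.   1.] 33 z 0.0054 [-0.3979  0.2154  0.0031] [array([-395.1,  215.6]), array([23.5, 48.2]), np.float64(2.2)]
[407.   0.] 30 z 0.0044 [-0.3991  0.3106  0.0027] [array([-400.5,  310.5]), array([17.7, 60.2]), np.float64(1.8)]
[446.   0.] 51 z 0.0041 [-0.3969  0.4383  0.0025] [array([-394.6,  437.4]), array([110.1,  18.6]), np.float64(89.2)]
[283.  23.] 36 z -0.2365 [-0.6184 -0.1072 -0.1799] [array([-357.1,  -99.5]), array([807.9,  20.5]), np.float64(2.2)]
[355.  22.] 77 z -0.2393 [-0.7434  0.1833 -0.2416] [ar
[... 2837 characters left out ...]
5.6]), array([13.9, 10. ]), np.float64(89.0)]
[401. 236.] 362 z 0.0246 [ 0.6759 -0.0992  0.0234] [array([676.2, -96.3]), array([60. , 19.9]), np.float64(86.8)]
[272. 244.] 747 z 0.0244 [ 0.4471 -0.1082  0.0232] [array([ 447.8, -106.1]), array([50.7, 53.2]), np.float64(2.6)]
[339. 244.] 208 z 0.0283 [ 0.5646 -0.1154  0.0271] [array([ 564.3, -114.7]), array([21.4, 21.3]), np.float64(40.3)]
tray [array([513.2, 288.1]), array([155.2, 138.1]), np.float64(80.7)]
feeder 0.046 [array([ 520.8, -293.6]), array([79.8, 79.2]), np.float64(88.5)]
feeder 0.082 [array([ 520.2, -292.5]), array([76.2, 76.1]), np.float64(62.0)]
(array([-0.4713, -0.4577, -0.0578]), np.float64(1.23), 'yaw now', np.float64(1.23))
```

View pics/wrist0.png

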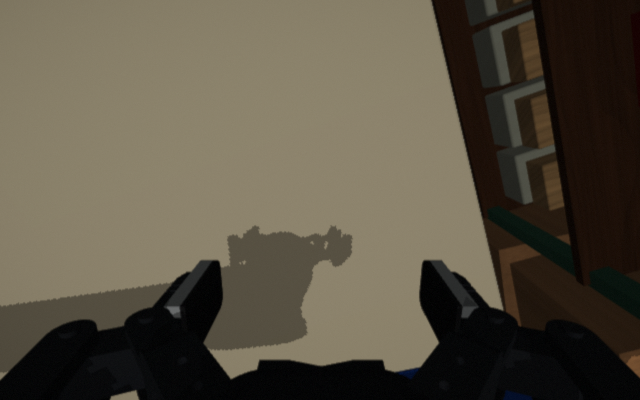

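Run:
```python
from h import *
print(move((.6716,.0844,.18),np.radians(-11)))
o=get_obs(); R=Ro.from_quat(o["ee_rot"]).as_matrix()
col,W=cloud("wrist"); T=(W-o["position"])@R
m=(np.abs(T[...,2])<.06)&(np.abs(T[...,1])<.09)
P=T[m]
for s in(-1,1):
    Q=P[P[:,1]*s>0]; t=Q[:,2].max(); print(s,"tip z",t,"tip pts mean",Q[Q[:,2]>t-.004].mean(0).round(4),"inner y",np.abs(Q[Q[:,2]>t-.015][:,1]).min())
```

```text
(array([-0.6048, -0.3208,  0.0622]), np.float64(1.422), 'yaw now', np.float64(1.23))
-1 tip z -0.0018138668033270222 tip pts mean [ 0.001  -0.0433 -0.0045] inner y 0.04265449573005081
1 tip z -0.0020499058124083696 tip pts mean [ 0.001   0.0422 -0.0046] inner y 0.04155023519906811
```

The manual's scale: turns go in shares of 2 pi rad. Converting my numbers, 1.422 rad is 0.2263.

move_arm --plan '[{"delta_pos": [-0.605,-0.321,0.062],"turn": [0,0,0.2263],"fingers": 0},{"delta_pos": [-0.605,-0.321,0.062],"turn": [0,0,0.2263],"fingers": 0},{"delta_pos": [-0.605,-0.321,0.062],"turn": [0,0,0.2263],"fingers": 0},{"delta_pos": [-0.605,-0.321,0.062],"turn": [0,0,0.2263],"fingers": 0},{"delta_pos": [-0.605,-0.321,0.062],"turn": [0,0,0.2263],"fingers": 0},{"delta_pos": [-0.605,-0.321,0.062],"turn": [0,0,0.2263],"fingers": 0},{"delta_pos": [-0.605,-0.321,0.062],"turn": [0,0,0.2263],"fingers": 0},{"delta_pos": [-0.605,-0.321,0.062],"turn": [0,0,0.2263],"fingers": 0},{"delta_pos": [-0.605,-0.321,0.062],"turn": [0,0,0.2263],"fingers": 0},{"delta_pos": [-0.605,-0.321,0.062],"turn": [0,0,0.2263],"fingers": 0},{"delta_pos": [-0.605,-0.321,0.062],"turn": [0,0,0.2263],"fingers": 0},{"delta_pos": [-0.605,-0.321,0.062],"turn": [0,0,0.2263],"fingers": 0}]'

```text
clock: 1.8
position: [0.6735, 0.0778, 0.179]
ee_rot: [0.774, 0.633, -0.001, 0.001]
ft_force: [-1.3, 0.3, -0.0]
grip_width: 0.996
grasp_force: 0.0
```

```bash
cat > look.py <<'E'
from h import *
import sys
col,W=cloud("wrist"); 
if len(sys.argv)>1: cv2.imwrite(f"pics/{sys.argv[1]}.png",col[:,:,::-1])
for m,c in blobs(brass(col),60):
    P=W[m]; P=P[~np.isnan(P[:,0])]
    if len(P)<10: continue
    zt=np.percentile(P[:,2],90); T=P[P[:,2]>zt-.005]
    r=cv2.minAreaRect((T[:,:2]*1000).astype(np.float32))
    print(c.round(),m.sum(),"z",zt.round(4),T.mean(0).round(4),[np.round(q,1) for q in r])
o=get_obs(); print(o["clock"],o["position"].round(4),o["ee_rot"].round(3),o["joint_pos"].round(2),o["ft_force"].round(1))
E
python3 look.py bar1; python3 -c "
from h import *
print(move((.6716,.0844,.03),np.radians(-11)))"
```

```text
[317. 176.] 2529 z 0.0258 [0.6718 0.0898 0.0249] [array([671.2,  87.1]), array([99. , 19.6]), np.float64(78.6)]
[184. 179.] 1034 z 0.0256 [0.5579 0.1115 0.0247] [array([557.9, 111.4]), array([30.4, 33.7]), np.float64(75.7)]
[ 52. 196.] 1860 z 0.0255 [0.4392 0.1196 0.0246] [array([438.8, 118.8]), array([52.7, 52. ]), np.float64(33.3)]
[226. 294.] 151 z 0.0258 [ 0.5623 -0.0055  0.0248] [array([562.4,  -6.2]), array([26. ,  8.8]), np.float64(72.0)]
[ 92. 316.] 128 z 0.03 [0.4392 0.0052 0.0384] [array([516.7,  52.2]), array([215.3,  13.4]), np.float64(31.3)]
[355. 342.] 673 z 0.0258 [ 0.6759 -0.0838  0.0261] [array([678.8, -10. ]), array([194. ,  19.5]), np.float64(87.6)]
[130. 396.] 116 z 0.0258 [ 0.4316 -0.1002  0.0286] [array([522.6, -18.9]), array([270. ,  16.9]), np.float64(42.0)]
1.85 [0.6725 0.0813 0.1793] [ 0.773  0.634 -0.001  0.   ] [-0.5   0.51  0.44  1.41 -0.22  1.27 -0.24] [0.2 0.4 0.5]
(array([ 0.0031, -0.0014,  0.1493]), np.float64(-0.004), 'yaw now', np.float64(-0.196))
```

move_arm --plan '[{"delta_pos": [0.0005,0,0.05],"turn": [0,0,0],"fingers": 0.3},{"delta_pos": [0.0005,0,0.1],"turn": [0,0,0],"fingers": 0.4},{"delta_pos": [0.0005,0,0.135],"turn": [0,0,0],"fingers": 0.4},{"delta_pos": [0.0005,0,0.157],"turn": [0,0,0],"fingers": 0.4},{"delta_pos": [0.0005,0,0.157],"turn": [0,0,0],"fingers": 0.4},{"delta_pos": [0.0005,0,0.157],"turn": [0,0,0],"fingers": 0.4}]' --force 60

```text
clock: 2.6
position: [0.6729, 0.0853, 0.0251]
ee_rot: [0.772, 0.636, 0.001, 0.001]
ft_force: [0.6, 0.2, 0.1]
grip_width: 0.597
grasp_force: 0.0
```

```bash
python3 look.py grasp1; python3 -c "
from h import *
print(move((.6714,.085,.022),np.radians(-11.2)))"
```

```text
[317. 257.] 9297 z 0.0257 [0.6721 0.0924 0.0249] [array([671.1,  87.3]), array([99.3, 19.8]), np.float64(78.4)]
[ 50. 266.] 3806 z 0.0256 [0.5577 0.1118 0.0248] [array([557.2, 111.4]), array([35.3, 30.7]), np.float64(46.3)]
2.65 [0.6731 0.0851 0.0253] [0.772 0.636 0.001 0.001] [-0.47  0.66  0.39  1.53 -0.28  1.01 -0.2 ] [ 0.6 -0.2 -0.5]
(array([-0.0004, -0.0016,  0.0032]), np.float64(0.004), 'yaw now', np.float64(-0.192))
```

View pics/grasp1.png

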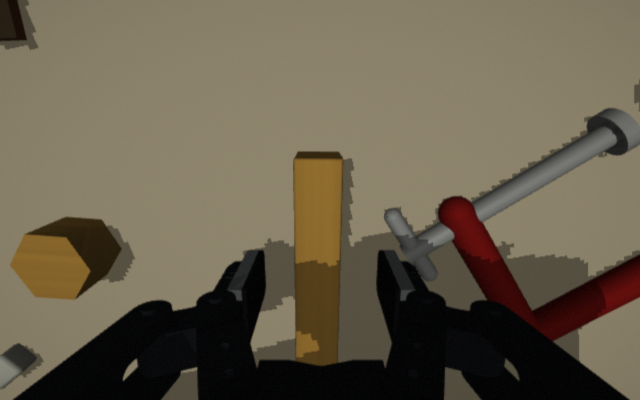

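The bar (columns 294–342) is centred between the fingers (about 265 and 378). Closing now.

move_arm --plan '[{"delta_pos": [0,0,0.002],"turn": [0,0,0],"fingers": 1},{"delta_pos": [0,0,0.002],"turn": [0,0,0],"fingers": 1},{"delta_pos": [0,0,0.002],"turn": [0,0,0],"fingers": 1},{"delta_pos": [0,0,0.002],"turn": [0,0,0],"fingers": 1},{"delta_pos": [0,0,-0.04],"turn": [0,0,0],"fingers": 1},{"delta_pos": [0,0,-0.09],"turn": [0,0,0],"fingers": 1},{"delta_pos": [0,0,-0.09],"turn": [0,0,0],"fingers": 1}]' --force 60

```text
clock: 3.52
position: [0.6741, 0.0848, 0.1173]
ee_rot: [0.772, 0.636, 0.003, 0.001]
ft_force: [-0.4, -0.5, -3.6]
grip_width: 0.217
grasp_force: 60.0
```

```bash
python3 look.py; python3 -c "
from h import *
print(move((.4711,.2953,.115),np.radians(-9.35)))"
```

```text
[321. 257.] 9345 z 0.1208 [0.6749 0.0932 0.1201] [array([673.9,  88.1]), array([97.1, 19.8]), np.float64(78.8)]
[150. 207.] 1575 z 0.0256 [0.5578 0.1116 0.0248] [array([557.6, 111.5]), array([33.7, 30.2]), np.float64(44.6)]
[ 11. 233.] 985 z 0.0255 [0.4547 0.1121 0.0246] [array([454.1, 111. ]), array([48.8, 17.9]), np.float64(63.1)]
[185. 356.] 73 z 0.0258 [ 0.5471 -0.0093  0.0288] [array([587.6,  33.8]), array([133.6,   9.3]), np.float64(46.9)]
[ 40. 370.] 191 z 0.0297 [0.43   0.     0.0288] [array([ 4.297e+02, -3.000e-01]), array([13.4, 12.5]), np.float64(60.9)]
3.575 [0.6725 0.0849 0.1144] [0.772 0.636 0.001 0.   ] [-0.5   0.56  0.43  1.48 -0.24  1.16 -0.22] [-0.5 -0.  -5.3]
(array([ 0.1681, -0.2379, -0.0009]), np.float64(-0.029), 'yaw now', np.float64(-0.192))
```

Converted, -0.029 rad is -0.0046.

move_arm --plan '[{"delta_pos": [0.168,-0.238,-0.001],"turn": [0,0,-0.0046],"fingers": 1},{"delta_pos": [0.168,-0.238,-0.001],"turn": [0,0,-0.0046],"fingers": 1},{"delta_pos": [0.168,-0.238,-0.001],"turn": [0,0,-0.0046],"fingers": 1},{"delta_pos": [0.168,-0.238,-0.001],"turn": [0,0,-0.0046],"fingers": 1},{"delta_pos": [0.168,-0.238,-0.001],"turn": [0,0,-0.0046],"fingers": 1},{"delta_pos": [0.168,-0.238,-0.001],"turn": [0,0,-0.0046],"fingers": 1},{"delta_pos": [0.168,-0.238,0.05],"turn": [0,0,-0.0046],"fingers": 1},{"delta_pos": [0.168,-0.238,0.05],"turn": [0,0,-0.0046],"fingers": 1}]'

```text
clock: 4.58
position: [0.4676, 0.2922, 0.0589]
ee_rot: [0.763, 0.647, -0.005, 0.0]
ft_force: [0.7, -0.8, -3.4]
grip_width: 0.21
grasp_force: 60.5
```

```bash
python3 look.py tray1; python3 -c "
from h import *
print(move((.4711,.2953,.030),np.radians(-9.35)))"
```

```text
[326.  98.] 76 z 0.0069 [0.4815 0.3657 0.0059] [array([481.3, 365.7]), array([ 0.1, 39.4]), np.float64(80.6)]
[430.  98.] 82 z 0.0069 [0.5354 0.3567 0.0058] [array([535.6, 356.7]), array([ 1. , 41.5]), np.float64(82.0)]
[321. 253.] 9885 z 0.0624 [0.4683 0.3011 0.0618] [array([467.4, 295.6]), array([97.3, 20.1]), np.float64(80.5)]
4.625 [0.4693 0.2932 0.0613] [ 0.763  0.647 -0.003  0.   ] [-0.93  0.36  0.34  1.86 -0.14  0.95 -0.69] [ 0.4 -0.  -4.1]
(array([0.0025, 0.0016, 0.0313]), np.float64(-0.001), 'yaw now', np.float64(-0.164))
```

View pics/tray1.png

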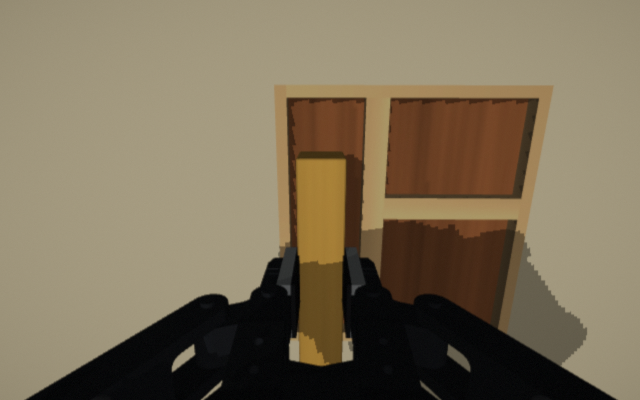

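The bar is over the long slot (slot columns 290–365, bar 297–345). Lowering and releasing.

move_arm --plan '[{"delta_pos": [0.002,0.0015,0.015],"turn": [0,0,0],"fingers": 1},{"delta_pos": [0.002,0.0015,0.026],"turn": [0,0,0],"fingers": 1},{"delta_pos": [0.002,0.0015,0.031],"turn": [0,0,0],"fingers": 1},{"delta_pos": [0.002,0.0015,0.032],"turn": [0,0,0],"fingers": 1},{"delta_pos": [0.002,0.0015,0.032],"turn": [0,0,0],"fingers": 1}]'

```text
clock: 5.25
position: [0.4723, 0.297, 0.0316]
ee_rot: [0.762, 0.647, 0.0, -0.0]
ft_force: [1.0, 0.3, -4.5]
grip_width: 0.214
grasp_force: 60.6
```

```bash
python3 look.py
```

```text
[318. 110.] 88 z 0.0064 [0.4815 0.3657 0.0057] [array([481.5, 365.7]), array([ 0. , 39.4]), np.float64(80.6)]
[321. 253.] 9915 z 0.0351 [0.473  0.3058 0.0346] [array([472.1, 300.5]), array([97. , 20.2]), np.float64(80.5)]
[460. 219.] 70 z 0.0078 [0.5429 0.3031 0.007 ] [array([542.5, 303.1]), array([ 0.9, 34.3]), np.float64(79.9)]
5.3 [0.4724 0.297  0.0317] [ 0.762  0.647  0.    -0.   ] [-0.92  0.41  0.33  1.87 -0.17  0.89 -0.67] [ 0.2 -1.  -4.2]
```

move_arm --plan '[{"delta_pos": [-0.001,-0.001,0.003],"turn": [0,0,0],"fingers": 1},{"delta_pos": [-0.001,-0.001,0.005],"turn": [0,0,0],"fingers": 1},{"delta_pos": [-0.001,-0.001,0.005],"turn": [0,0,0],"fingers": 1},{"delta_pos": [-0.001,-0.001,0.005],"turn": [0,0,0],"fingers": 1}]'

```text
clock: 5.8
position: [0.4709, 0.296, 0.027]
ee_rot: [0.762, 0.647, -0.0, -0.0]
ft_force: [-5.3, -2.9, 7.1]
grip_width: 0.214
grasp_force: 62.0
```

```bash
python3 look.py
```

```text
[321. 107.] 93 z 0.0067 [0.4818 0.3657 0.0058] [array([481.6, 365.6]), array([ 0.4, 40.1]), np.float64(80.6)]
[321. 253.] 9914 z 0.0306 [0.4715 0.3048 0.0301] [array([470.6, 299.2]), array([97.4, 20.2]), np.float64(80.5)]
[511. 220.] 61 z 0.0083 [0.5631 0.2997 0.0075] [array([563.4, 299.7]), array([ 0.9, 29.5]), np.float64(81.2)]
5.85 [0.4709 0.296  0.027 ] [ 0.762  0.647 -0.    -0.   ] [-0.92  0.42  0.32  1.87 -0.17  0.88 -0.67] [-4.5 -3.1  6.3]
```

move_arm --plan '[{"delta_pos": [0,0,0],"turn": [0,0,0],"fingers": 0.45},{"delta_pos": [0,0,0],"turn": [0,0,0],"fingers": 0.45},{"delta_pos": [0,0,-0.003],"turn": [0,0,0],"fingers": 0.45},{"delta_pos": [0,0,-0.04],"turn": [0,0,0],"fingers": 0.4},{"delta_pos": [0,0,-0.1],"turn": [0,0,0],"fingers": 0.3},{"delta_pos": [0,0,-0.1],"turn": [0,0,0],"fingers": 0.3}]'

```text
clock: 6.6
position: [0.4735, 0.2976, 0.1312]
ee_rot: [0.762, 0.647, 0.004, -0.0]
ft_force: [0.3, 0.2, -0.7]
grip_width: 0.698
grasp_force: 0.0
```

```bash
python3 look.py; python3 -c "
from h import *
print(move((.5580,.1105,.12),.2705))"
```

```text
[317. 204.] 3770 z 0.0307 [0.4709 0.3007 0.0299] [array([470.3, 297.6]), array([100.2,  20. ]), np.float64(80.9)]
[458. 390.] 281 z 0.0259 [0.5655 0.1123 0.0252] [array([566.8, 113. ]), array([24. , 14.7]), np.float64(80.2)]
6.65 [0.4721 0.2969 0.1285] [ 0.762  0.647  0.002 -0.   ] [-0.95  0.28  0.36  1.8  -0.11  1.08 -0.72] [0.3 0.1 0.4]
(array([-0.1701,  0.1149,  0.0082]), np.float64(-0.434), 'yaw now', np.float64(-0.163))
```

Bar is placed: in the slot at (0.4703, 0.2976), top at floor + 24 mm. Now the hexagon.

Converted, -0.434 rad is -0.0691.

move_arm --plan '[{"delta_pos": [-0.17,0.115,0.008],"turn": [0,0,-0.0691],"fingers": 0.3},{"delta_pos": [-0.17,0.115,0.008],"turn": [0,0,-0.0691],"fingers": 0.3},{"delta_pos": [-0.17,0.115,0.008],"turn": [0,0,-0.0691],"fingers": 0.3},{"delta_pos": [-0.17,0.115,0.008],"turn": [0,0,-0.0691],"fingers": 0.3},{"delta_pos": [-0.17,0.115,0.008],"turn": [0,0,-0.0691],"fingers": 0.3},{"delta_pos": [-0.17,0.115,0.008],"turn": [0,0,-0.0691],"fingers": 0.3}]'

```text
clock: 7.4
position: [0.5561, 0.1105, 0.1173]
ee_rot: [0.605, 0.796, -0.0, -0.001]
ft_force: [-0.6, 0.2, -0.1]
grip_width: 0.696
grasp_force: 0.0
```

```bash
python3 look.py; python3 -c "
from h import *
print(move((.5580,.1105,.023),.2705))"
```

```text
[156. 154.] 3314 z 0.0256 [0.4383 0.1199 0.0247] [array([438.4, 118.8]), array([52.9, 52.4]), np.float64(48.8)]
[324. 211.] 1540 z 0.0257 [0.5571 0.1118 0.0249] [array([557.3, 111.5]), array([29.7, 34.1]), np.float64(14.9)]
[119. 304.] 162 z 0.0299 [0.432  0.0073 0.0363] [array([460.7,  49.3]), array([131.6,   8.9]), np.float64(56.1)]
[278. 342.] 695 z 0.0258 [ 0.5513 -0.0026  0.025 ] [array([551.4,  -3. ]), array([30. , 33.2]), np.float64(48.0)]
7.45 [0.5561 0.111  0.1176] [ 0.604  0.797 -0.    -0.001] [-0.62  0.32  0.4   1.78 -0.14  1.07  0.11] [-0.2  0.   0.5]
(array([-0.001 ,  0.0018,  0.0946]), np.float64(0.002), 'yaw now', np.float64(0.273))
```

Converted, 0.008 rad is 0.0013.

move_arm --plan '[{"delta_pos": [0,0.001,0.05],"turn": [0,0,0.0013],"fingers": 0.3},{"delta_pos": [0,0.001,0.08],"turn": [0,0,0.0013],"fingers": 0.3},{"delta_pos": [0,0.001,0.095],"turn": [0,0,0.0013],"fingers": 0.3},{"delta_pos": [0,0.001,0.095],"turn": [0,0,0.0013],"fingers": 0.3},{"delta_pos": [0,0.001,0.095],"turn": [0,0,0.0013],"fingers": 0.3},{"delta_pos": [0,0.001,0.095],"turn": [0,0,0.0013],"fingers": 1},{"delta_pos": [0,0.001,0.095],"turn": [0,0,0.0013],"fingers": 1},{"delta_pos": [0,0.001,0.095],"turn": [0,0,0.0013],"fingers": 1},{"delta_pos": [0,0.001,0.095],"turn": [0,0,0.0013],"fingers": 1},{"delta_pos": [0,0.001,0.05],"turn": [0,0,0.0013],"fingers": 1},{"delta_pos": [0,0.001,0.02],"turn": [0,0,0.0013],"fingers": 1},{"delta_pos": [0,0.001,0.02],"turn": [0,0,0.0013],"fingers": 1}]' --force 50

```text
clock: 8.95
position: [0.5593, 0.1103, 0.1008]
ee_rot: [0.608, 0.794, 0.002, 0.001]
ft_force: [-0.5, 0.1, -2.6]
grip_width: 0.334
grasp_force: 50.5
```

```bash
python3 look.py hex1; python3 -c "
from h import *
print(move((.5461,.3265,.1),.2))"
```

```text
[137. 157.] 3857 z 0.0257 [0.4383 0.12   0.0248] [array([438.2, 118.7]), array([53.2, 52.5]), np.float64(63.6)]
[321. 271.] 3599 z 0.102 [0.558  0.112  0.1013] [array([558.1, 111.5]), array([28.4, 34.5]), np.float64(14.3)]
[102. 320.] 250 z 0.0297 [ 0.4295 -0.      0.0289] [array([ 4.294e+02, -3.000e-01]), array([12.8, 13.1]), np.float64(54.8)]
[284. 349.] 192 z 0.0259 [0.5592 0.0057 0.0251] [array([558.9,   5.3]), array([ 8. , 20.2]), np.float64(46.3)]
9.0 [0.5582 0.1101 0.099 ] [0.608 0.794 0.001 0.   ] [-0.61  0.35  0.4   1.8  -0.16  1.03  0.11] [ 0.2 -0.8 -2.4]
(array([ 0.2121,  0.0445, -0.0008]), np.float64(0.063), 'yaw now', np.float64(0.263))
```

View pics/hex1.png

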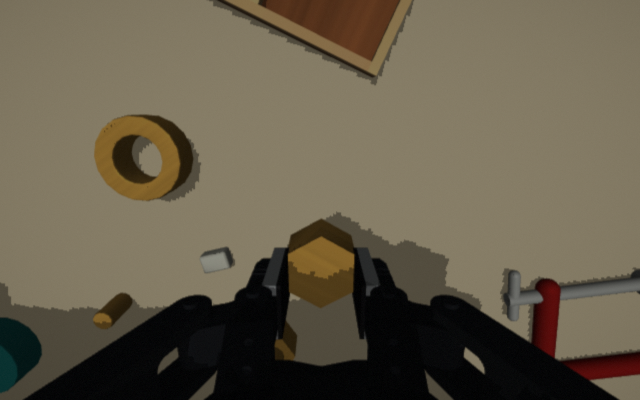

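The hexagon (321,262) is held squarely. Carrying it to the small pocket.

Converted, 0.426 rad is 0.0678.

move_arm --plan '[{"delta_pos": [0.212,0.045,-0.005],"turn": [0,0,0.0678],"fingers": 1},{"delta_pos": [0.212,0.045,-0.005],"turn": [0,0,0.0678],"fingers": 1},{"delta_pos": [0.212,0.045,-0.005],"turn": [0,0,0.0678],"fingers": 1},{"delta_pos": [0.212,0.045,-0.005],"turn": [0,0,0.0678],"fingers": 1},{"delta_pos": [0.212,0.045,0],"turn": [0,0,0.0678],"fingers": 1},{"delta_pos": [0.212,0.045,0.04],"turn": [0,0,0.0678],"fingers": 1},{"delta_pos": [0.212,0.045,0.04],"turn": [0,0,0.0678],"fingers": 1}]'

```text
clock: 9.88
position: [0.544, 0.3236, 0.0544]
ee_rot: [0.763, 0.647, -0.004, -0.0]
ft_force: [-0.8, -0.9, -1.0]
grip_width: 0.333
grasp_force: 50.4
```

```bash
python3 look.py; python3 -c "
from h import *
print(move((.5461,.3265,.0275),-.163))"
```

```text
[195. 216.] 72 z 0.0217 [0.4703 0.3486 0.0215] [array([470.2, 348.6]), array([2.1, 0.7]), np.float64(9.8)]
[319. 269.] 4041 z 0.0555 [0.5434 0.3254 0.0548] [array([543.5, 325. ]), array([34.6, 28.3]), np.float64(81.2)]
[190. 262.] 2728 z 0.0306 [0.4762 0.329  0.0304] [array([485.9, 323.8]), array([44.4, 43.5]), np.float64(80.2)]
[210. 383.] 155 z 0.0309 [0.4706 0.2595 0.0375] [array([495.2, 295.2]), array([115.5,   6.8]), np.float64(55.4)]
9.925 [0.5453 0.3244 0.0567] [ 0.763  0.647 -0.002  0.   ] [-0.9   0.53  0.38  1.64 -0.22  1.02 -0.61] [ 0.1 -0.4 -0.6]
(array([0.0023, 0.0005, 0.0292]), np.float64(-0.001), 'yaw now', np.float64(-0.164))
```

move_arm --plan '[{"delta_pos": [0.001,0,0.018],"turn": [0,0,0],"fingers": 1},{"delta_pos": [0.001,0,0.027],"turn": [0,0,0],"fingers": 1},{"delta_pos": [0.001,0,0.032],"turn": [0,0,0],"fingers": 1},{"delta_pos": [0.001,0,0.032],"turn": [0,0,0],"fingers": 1},{"delta_pos": [0.001,0,0.032],"turn": [0,0,0],"fingers": 1}]'

```text
clock: 10.55
position: [0.5463, 0.3272, 0.0293]
ee_rot: [0.762, 0.647, -0.0, -0.001]
ft_force: [-13.8, -7.9, 30.1]
grip_width: 0.333
grasp_force: 54.0
```

```bash
python3 look.py
```

```text
[319. 269.] 3998 z 0.0306 [0.5456 0.3291 0.0299] [array([545.8, 328.5]), array([34.3, 28.4]), np.float64(81.4)]
[172. 240.] 62 z 0.0194 [0.4699 0.3486 0.0185] [array([469.9, 348.7]), array([2.2, 0.3]), np.float64(22.0)]
[162. 282.] 2301 z 0.0306 [0.4766 0.3358 0.0304] [array([484.6, 333.4]), array([29.4, 39.8]), np.float64(88.1)]
[168. 360.] 233 z 0.0314 [0.4699 0.2988 0.0342] [array([483.3, 312.3]), array([66.7,  5.5]), np.float64(46.6)]
[196. 396.] 70 z 0.0306 [0.4744 0.2726 0.0299] [array([474.1, 273.4]), array([6.5, 5.1]), np.float64(69.1)]
10.6 [0.5463 0.3272 0.0293] [ 0.762  0.647 -0.    -0.001] [-0.89  0.57  0.37  1.65 -0.24  0.97 -0.6 ] [-13.9  -7.9  30.3]
```

move_arm --plan '[{"delta_pos": [0,0,-0.002],"turn": [0,0,0],"fingers": 1},{"delta_pos": [0,0,-0.002],"turn": [0,0,0],"fingers": 0.4},{"delta_pos": [0,0,-0.002],"turn": [0,0,0],"fingers": 0.4},{"delta_pos": [0,0,-0.005],"turn": [0,0,0],"fingers": 0.4},{"delta_pos": [0,0,-0.05],"turn": [0,0,0],"fingers": 0.4},{"delta_pos": [0,0,-0.1],"turn": [0,0,0],"fingers": 0.2},{"delta_pos": [0,0,-0.1],"turn": [0,0,0],"fingers": 0.0},{"delta_pos": [0,0,-0.1],"turn": [0,0,0],"fingers": 0.0}]'

```text
clock: 11.6
position: [0.5461, 0.3273, 0.126]
ee_rot: [0.762, 0.647, -0.0, -0.0]
ft_force: [-0.4, -0.4, -0.2]
grip_width: 1.004
grasp_force: 0.0
```

```bash
python3 look.py; python3 -c "
from h import *
print(move((.4478,-.1050,.13),1.047))"
```

```text
[344. 171.] 81 z 0.0095 [0.567  0.3483 0.0067] [array([564.2, 349.7]), array([11.8, 48.1]), np.float64(65.9)]
[321. 208.] 1608 z 0.0307 [0.5462 0.3292 0.0299] [array([546.4, 328.9]), array([34.2, 29.5]), np.float64(80.1)]
[228. 257.] 3140 z 0.0307 [0.472  0.3018 0.0301] [array([478.6, 297.2]), array([101.4,  36.6]), np.float64(80.5)]
[322. 249.] 82 z 0.0066 [0.5399 0.2872 0.006 ] [array([537.9, 287.4]), array([ 1.6, 59.5]), np.float64(80.5)]
11.65 [0.5458 0.3271 0.1253] [ 0.762  0.647 -0.001 -0.   ] [-0.92  0.46  0.4   1.59 -0.19  1.14 -0.64] [ 0.2 -0.6 -0.1]
(array([-0.4423, -0.0266, -0.0043]), np.float64(-1.21), 'yaw now', np.float64(-0.163))
```

Hexagon placed and flat. Now the disc.

Converted, -1.21 rad is -0.1926.

move_arm --plan '[{"delta_pos": [-0.442,-0.027,-0.004],"turn": [0,0,-0.1926],"fingers": 0},{"delta_pos": [-0.442,-0.027,-0.004],"turn": [0,0,-0.1926],"fingers": 0},{"delta_pos": [-0.442,-0.027,-0.004],"turn": [0,0,-0.1926],"fingers": 0},{"delta_pos": [-0.442,-0.027,-0.004],"turn": [0,0,-0.1926],"fingers": 0},{"delta_pos": [-0.442,-0.027,-0.004],"turn": [0,0,-0.1926],"fingers": 0},{"delta_pos": [-0.442,-0.027,-0.004],"turn": [0,0,-0.1926],"fingers": 0},{"delta_pos": [-0.442,-0.027,-0.004],"turn": [0,0,-0.1926],"fingers": 0},{"delta_pos": [-0.442,-0.027,-0.004],"turn": [0,0,-0.1926],"fingers": 0},{"delta_pos": [-0.442,-0.027,-0.004],"turn": [0,0,-0.1926],"fingers": 0},{"delta_pos": [-0.442,-0.027,-0.004],"turn": [0,0,-0.1926],"fingers": 0}]'

```text
clock: 12.9
position: [0.4482, -0.1028, 0.1298]
ee_rot: [0.258, 0.966, -0.0, -0.0]
ft_force: [0.4, -0.2, 0.1]
grip_width: 0.996
grasp_force: 0.0
```

```bash
python3 look.py disc1; python3 -c "
from h import *
print(move((.4478,-.1050,.13),1.047))"
```

```text
[602.  39.] 2598 z 0.0254 [0.4402 0.1107 0.0244] [array([440.1, 113.4]), array([46.3, 44.9]), np.float64(64.3)]
[438. 114.] 321 z 0.0295 [ 0.4289 -0.0014  0.0287] [array([429.2,  -1.3]), array([12.9, 13.2]), np.float64(47.9)]
[319. 202.] 4040 z 0.0257 [ 0.4442 -0.1029  0.0248] [array([ 445. , -103.1]), array([52.5, 52.8]), np.float64(43.1)]
[500. 256.] 912 z 0.0256 [ 0.5509 -0.003   0.0247] [array([551.5,  -3.1]), array([34.8, 29.5]), np.float64(18.7)]
[382. 330.] 563 z 0.0296 [ 0.5621 -0.1113  0.0288] [array([ 562.4, -111.4]), array([22.3, 23.4]), np.float64(75.7)]
12.95 [ 0.4483 -0.1027  0.1299] [ 0.258  0.966 -0.    -0.   ] [-0.38  0.06  0.53  2.04 -0.04  1.05  1.21] [-0.5  0.1  1.5]
(array([-0.0007, -0.0022, -0.0001]), np.float64(0.002), 'yaw now', np.float64(1.049))
```

View pics/disc1.png

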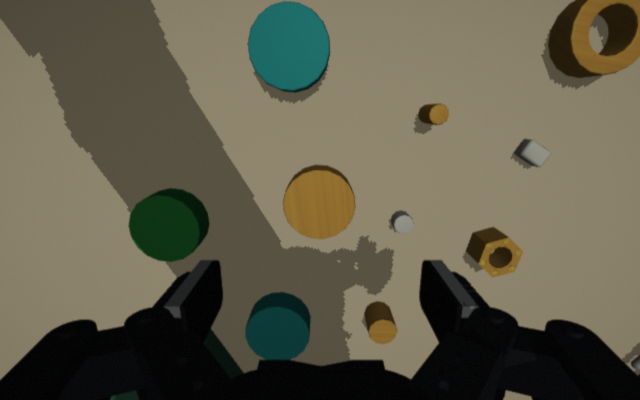

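The disc is at (319,202), centred on the tool axis. A small white part sits at (402,222), so I'll descend with the fingers partly closed to clear it.

move_arm --plan '[{"delta_pos": [0.001,-0.002,0.03],"turn": [0,0,0],"fingers": 0.2},{"delta_pos": [0.001,-0.002,0.07],"turn": [0,0,0],"fingers": 0.2},{"delta_pos": [0.001,-0.002,0.085],"turn": [0,0,0],"fingers": 0.2},{"delta_pos": [0.001,-0.002,0.085],"turn": [0,0,0],"fingers": 0.2},{"delta_pos": [0.001,-0.002,0.085],"turn": [0,0,0],"fingers": 0.2}]'

```text
clock: 13.58
position: [0.4471, -0.1055, 0.0464]
ee_rot: [0.259, 0.966, 0.0, 0.001]
ft_force: [-0.5, -0.5, 0.2]
grip_width: 0.799
grasp_force: 0.0
```

```bash
python3 look.py disc2
python3 - <<'E'
from h import *
print(move((.4465,-.1042,.016),1.047))
o=get_obs(); R=Ro.from_quat(o["ee_rot"]).as_matrix()
col,W=cloud("wrist"); T=(W-o["position"])@R
P=T[(np.abs(T[...,2])<.015)&(np.abs(T[...,1])<.06)&(col.max(-1)<90)]
for s in(-1,1):
    Q=P[P[:,1]*s>0]; t=np.percentile(Q[:,2],99); print(t,Q[Q[:,2]>t-.003].mean(0).round(4))
E
```

```text
[509. 115.] 783 z 0.0295 [ 0.4289 -0.0013  0.0287] [array([429.1,  -1.1]), array([13.6, 13. ]), np.float64(26.9)]
[324. 245.] 8823 z 0.0256 [ 0.4438 -0.1026  0.0248] [array([ 444.8, -103.2]), array([52.6, 53. ]), np.float64(78.1)]
[582. 311.] 2202 z 0.0254 [ 0.549  -0.0015  0.0255] [array([515.6, -13. ]), array([109.8,  26.4]), np.float64(18.5)]
13.625 [ 0.4471 -0.1056  0.0465] [0.259 0.966 0.    0.001] [-0.35  0.2   0.53  2.11 -0.14  0.85  1.3 ] [-0.4 -0.4  0.4]
(array([0.0013, 0.0008, 0.0305]), np.float64(0.0), 'yaw now', np.float64(1.047))
0.0022123292456602316 [ 0.0013 -0.0348  0.0008]
0.0021890441130507136 [0.0009 0.0335 0.0009]
```

View pics/disc2.png

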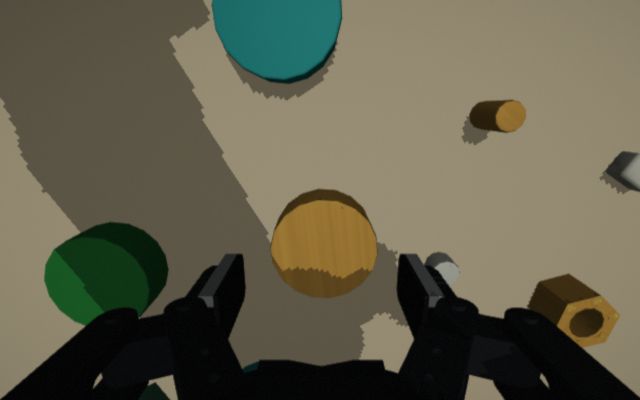

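Disc is centred between the fingers (244 and 398, disc centre 324). Grasping.

move_arm --plan '[{"delta_pos": [0.001,0.001,0.015],"turn": [0,0,0],"fingers": 0.25},{"delta_pos": [0.001,0.001,0.03],"turn": [0,0,0],"fingers": 0.25},{"delta_pos": [0.001,0.001,0.03],"turn": [0,0,0],"fingers": 0.25},{"delta_pos": [0.001,0.001,0.03],"turn": [0,0,0],"fingers": 1},{"delta_pos": [0.001,0.001,0.03],"turn": [0,0,0],"fingers": 1},{"delta_pos": [0.001,0.001,0.03],"turn": [0,0,0],"fingers": 1},{"delta_pos": [0.001,0.001,0],"turn": [0,0,0],"fingers": 1},{"delta_pos": [0.001,0.001,-0.06],"turn": [0,0,0],"fingers": 1},{"delta_pos": [0.001,0.001,-0.06],"turn": [0,0,0],"fingers": 1},{"delta_pos": [0.001,0.001,-0.06],"turn": [0,0,0],"fingers": 1}]' --force 70

```text
clock: 14.92
position: [0.4452, -0.104, 0.1045]
ee_rot: [0.259, 0.966, 0.0, -0.0]
ft_force: [-0.8, 0.6, -5.3]
grip_width: 0.604
grasp_force: 76.3
```

```bash
python3 look.py; python3 -c "
from h import *
print(move((.5340,.2525,.11),.35))"
```

```text
[622.  36.] 1631 z 0.0254 [0.4358 0.1007 0.0245] [array([437.3, 100.9]), array([20.6, 43. ]), np.float64(74.6)]
[456. 117.] 414 z 0.0296 [ 0.4289 -0.0013  0.0287] [array([428.9,  -1.2]), array([12.7, 13.5]), np.float64(81.9)]
[321. 277.] 12784 z 0.1145 [ 0.4426 -0.1032  0.1137] [array([ 444. , -104.2]), array([51.6, 53.5]), np.float64(59.6)]
[519. 269.] 1495 z 0.0254 [ 0.5504 -0.0028  0.0246] [array([551.1,  -3.1]), array([34.8, 29.4]), np.float64(16.3)]
[385. 351.] 252 z 0.0297 [ 0.5489 -0.113   0.0386] [array([504. , -98.4]), array([ 12.5, 138. ]), np.float64(72.6)]
14.975 [ 0.4447 -0.104   0.1039] [ 0.259  0.966 -0.    -0.001] [-0.4   0.09  0.55  2.07 -0.06  0.99  1.24] [-0.2 -0.3 -5.4]
(array([ 0.1009,  0.3534, -0.0062]), np.float64(0.697), 'yaw now', np.float64(1.047))
```

Converted, 0.697 rad is 0.1109.

move_arm --plan '[{"delta_pos": [0.101,0.353,-0.006],"turn": [0,0,0.1109],"fingers": 1},{"delta_pos": [0.101,0.353,-0.006],"turn": [0,0,0.1109],"fingers": 1},{"delta_pos": [0.101,0.353,-0.006],"turn": [0,0,0.1109],"fingers": 1},{"delta_pos": [0.101,0.353,-0.006],"turn": [0,0,0.1109],"fingers": 1},{"delta_pos": [0.101,0.353,-0.006],"turn": [0,0,0.1109],"fingers": 1},{"delta_pos": [0.101,0.353,-0.006],"turn": [0,0,0.1109],"fingers": 1},{"delta_pos": [0.101,0.353,-0.006],"turn": [0,0,0.1109],"fingers": 1},{"delta_pos": [0.101,0.353,0.045],"turn": [0,0,0.1109],"fingers": 1},{"delta_pos": [0.101,0.353,0.045],"turn": [0,0,0.1109],"fingers": 1},{"delta_pos": [0.101,0.353,0.045],"turn": [0,0,0.1109],"fingers": 1}]'

```text
clock: 16.23
position: [0.5351, 0.2511, 0.0605]
ee_rot: [0.574, 0.819, -0.0, 0.0]
ft_force: [0.3, 0.5, -3.7]
grip_width: 0.604
grasp_force: 76.3
```

```bash
python3 look.py disc3; python3 -c "
from h import *
print(move((.5340,.2525,.022),.35))"
```

```text
[232. 109.] 9492 z 0.0307 [0.4712 0.3016 0.0298] [array([470.4, 297.8]), array([100.4,  20.5]), np.float64(80.6)]
[400. 110.] 3975 z 0.0307 [0.5457 0.329  0.0298] [array([545.9, 328.7]), array([34.4, 30.1]), np.float64(19.7)]
[320. 276.] 12937 z 0.0704 [0.5335 0.2527 0.0697] [array([534.3, 250.9]), array([51.8, 54.1]), np.float64(19.1)]
[ 85. 340.] 327 z 0.0257 [0.4291 0.1564 0.0437] [array([443.5, 183.3]), array([131.6,   3.2]), np.float64(62.6)]
[130. 369.] 123 z 0.0264 [0.4561 0.1438 0.0336] [array([469. , 183.6]), array([119.8,   4.2]), np.float64(72.1)]
16.275 [0.5357 0.2515 0.0614] [0.574 0.819 0.001 0.   ] [-0.8   0.44  0.35  1.76 -0.17  0.97 -0.03] [ 1.5  0.2 -5.4]
(array([ 0.0015, -0.0013,  0.0394]), np.float64(-0.001), 'yaw now', np.float64(0.349))
```

View pics/disc3.png

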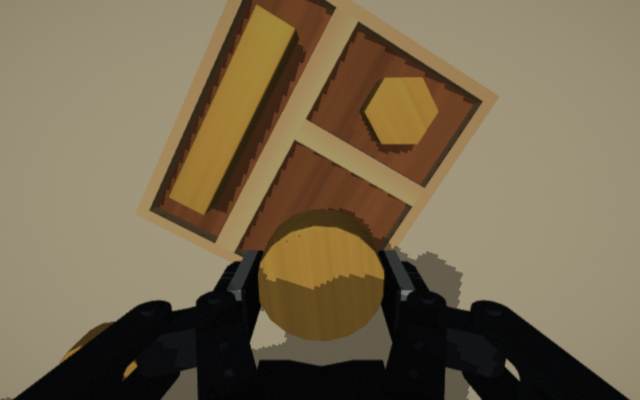

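The bar (232,109) and the hexagon (400,110) lie in their pockets. The held disc (320,280) is above the large pocket. Lowering it.

move_arm --plan '[{"delta_pos": [0.0015,-0.001,0.02],"turn": [0,0,0],"fingers": 1},{"delta_pos": [0.0015,-0.001,0.034],"turn": [0,0,0],"fingers": 1},{"delta_pos": [0.0015,-0.001,0.038],"turn": [0,0,0],"fingers": 1},{"delta_pos": [0.0015,-0.001,0.038],"turn": [0,0,0],"fingers": 1},{"delta_pos": [0.0015,-0.001,0.038],"turn": [0,0,0],"fingers": 1}]'

```text
clock: 16.9
position: [0.5339, 0.2531, 0.023]
ee_rot: [0.573, 0.819, 0.001, 0.0]
ft_force: [0.3, 0.3, -5.0]
grip_width: 0.606
grasp_force: 76.8
```

```bash
python3 look.py
```

```text
[207. 116.] 15138 z 0.0307 [0.4713 0.3011 0.0298] [array([470.3, 297.7]), array([100.3,  20.7]), np.float64(80.5)]
[424. 116.] 6704 z 0.0306 [0.5456 0.3291 0.0298] [array([546. , 328.7]), array([34.5, 29.9]), np.float64(20.0)]
[320. 276.] 13277 z 0.033 [0.5323 0.2548 0.0322] [array([533.1, 253.1]), array([51.7, 53.8]), np.float64(19.5)]
16.95 [0.5339 0.2531 0.023 ] [0.573 0.819 0.001 0.   ] [-0.79  0.49  0.33  1.78 -0.2   0.9  -0.02] [ 0.9 -0.5 -5.1]
```

move_arm --plan '[{"delta_pos": [0,0,0.0025],"turn": [0,0,0],"fingers": 1},{"delta_pos": [0,0,0.0025],"turn": [0,0,0],"fingers": 1},{"delta_pos": [0,0,0.0025],"turn": [0,0,0],"fingers": 0.25},{"delta_pos": [0,0,0.002],"turn": [0,0,0],"fingers": 0.25},{"delta_pos": [0,0,-0.001],"turn": [0,0,0],"fingers": 0.25},{"delta_pos": [0,0,-0.04],"turn": [0,0,0],"fingers": 0.25},{"delta_pos": [0,0,-0.1],"turn": [0,0,0],"fingers": 0.4},{"delta_pos": [0,0,-0.11],"turn": [0,0,0],"fingers": 0.4}]'

```text
clock: 17.95
position: [0.5356, 0.2538, 0.137]
ee_rot: [0.573, 0.819, 0.003, 0.001]
ft_force: [0.8, 0.0, 0.3]
grip_width: 0.601
grasp_force: 0.0
```

```bash
python3 look.py; python3 -c "
from h import *
print(move((.4305,-.0032,.12),.9))"
```

```text
[256. 114.] 4434 z 0.0307 [0.471  0.3003 0.0298] [array([470.4, 297.6]), array([100.1,  20.2]), np.float64(80.5)]
[372. 114.] 1848 z 0.0306 [0.5458 0.329  0.0298] [array([545.8, 328.8]), array([34. , 29.5]), np.float64(20.4)]
[316. 204.] 4189 z 0.0307 [0.5325 0.2538 0.0299] [array([532.9, 253.1]), array([53.3, 52.8]), np.float64(35.1)]
[153. 294.] 1103 z 0.0258 [0.4344 0.1375 0.0294] [array([460.5, 174. ]), array([159. ,  39.7]), np.float64(61.8)]
18.0 [0.535  0.2537 0.1361] [0.573 0.819 0.003 0.001] [-0.82  0.35  0.37  1.7  -0.14  1.11 -0.06] [ 1.6 -0.6  1.2]
(array([-0.2056, -0.1864,  0.0147]), np.float64(-0.55), 'yaw now', np.float64(0.35))
```

Disc flat in its pocket. Now the pin.

move_arm --plan '[{"delta_pos": [-0.206,-0.186,0.015],"turn": [0,0,0],"fingers": 0.5},{"delta_pos": [-0.206,-0.186,0.015],"turn": [0,0,0],"fingers": 0.5},{"delta_pos": [-0.206,-0.186,0.015],"turn": [0,0,0],"fingers": 0.5},{"delta_pos": [-0.206,-0.186,0.015],"turn": [0,0,0],"fingers": 0.5},{"delta_pos": [-0.206,-0.186,0.015],"turn": [0,0,0],"fingers": 0.5},{"delta_pos": [-0.206,-0.186,0.015],"turn": [0,0,0],"fingers": 0.5},{"delta_pos": [-0.206,-0.186,0.055],"turn": [0,0,0],"fingers": 0.5},{"delta_pos": [-0.206,-0.186,0.055],"turn": [0,0,0],"fingers": 0.5},{"delta_pos": [-0.206,-0.186,0.055],"turn": [0,0,0],"fingers": 0.5}]'

```text
clock: 19.12
position: [0.4297, -0.0039, 0.0779]
ee_rot: [0.573, 0.82, -0.0, 0.0]
ft_force: [-0.3, -0.7, 0.9]
grip_width: 0.499
grasp_force: 0.0
```

```bash
python3 look.py pin1; python3 -c "
from h import *
print(move((.4305,-.0032,.022),.35))"
```

```text
[421.  40.] 4147 z 0.0256 [0.4408 0.1102 0.0247] [array([440.9, 110.8]), array([52.6, 36. ]), np.float64(19.9)]
[323. 229.] 409 z 0.0296 [ 4.291e-01 -2.000e-04  2.880e-02] [array([429.4,  -0.5]), array([13.1, 13.2]), np.float64(67.7)]
[507. 291.] 1173 z 0.0257 [ 5.506e-01 -3.000e-04  2.610e-02] [array([519.4,   6.8]), array([28.3, 97.7]), np.float64(78.0)]
19.175 [ 0.43   -0.0039  0.0782] [0.573 0.82  0.    0.   ] [-0.61  0.07  0.53  2.16 -0.04  0.92  0.3 ] [-0.1  0.5  0.2]
(array([0.0005, 0.0007, 0.0562]), np.float64(0.001), 'yaw now', np.float64(0.351))
```

View pics/pin1.png

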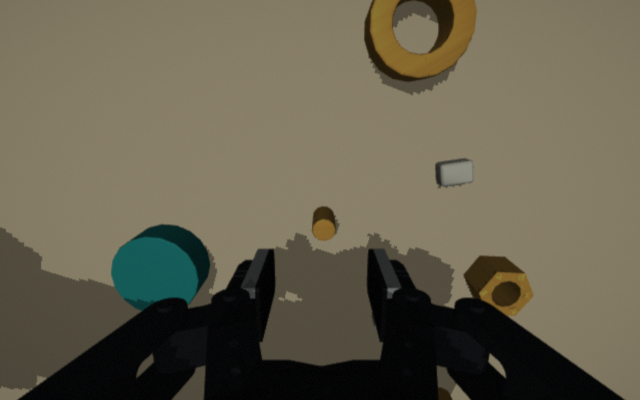

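The pin (323,229) is centred between the pads (273 and 369). Grasping.

move_arm --plan '[{"delta_pos": [0.0015,0.001,0.03],"turn": [0,0,0],"fingers": 0.5},{"delta_pos": [0.0015,0.001,0.052],"turn": [0,0,0],"fingers": 0.5},{"delta_pos": [0.0015,0.001,0.055],"turn": [0,0,0],"fingers": 0.5},{"delta_pos": [0.0015,0.001,0.055],"turn": [0,0,0],"fingers": 0.5},{"delta_pos": [0.0015,0.001,0.055],"turn": [0,0,0],"fingers": 1},{"delta_pos": [0.0015,0.001,0.055],"turn": [0,0,0],"fingers": 1},{"delta_pos": [0.0015,0.001,0.055],"turn": [0,0,0],"fingers": 1},{"delta_pos": [0.0015,0.001,0.055],"turn": [0,0,0],"fingers": 1},{"delta_pos": [0.0015,0.001,0.02],"turn": [0,0,0],"fingers": 1},{"delta_pos": [0.0015,0.001,-0.04],"turn": [0,0,0],"fingers": 1},{"delta_pos": [0.0015,0.001,-0.1],"turn": [0,0,0],"fingers": 1},{"delta_pos": [0.0015,0.001,-0.1],"turn": [0,0,0],"fingers": 1}]' --force 30

```text
clock: 20.68
position: [0.4322, -0.0023, 0.1817]
ee_rot: [0.573, 0.819, 0.004, 0.002]
ft_force: [-0.9, -0.2, -1.0]
grip_width: 0.147
grasp_force: 29.6
```

```bash
python3 look.py pin2; python3 -c "
from h import *
print(move((.5207,-.2930,.175),-.5))"
```

```text
[378.  53.] 2547 z 0.0256 [0.4376 0.1188 0.0246] [array([437.9, 118.4]), array([52.4, 52.6]), np.float64(78.7)]
[441. 233.] 630 z 0.0257 [ 0.5509 -0.0027  0.0248] [array([551.2,  -2.6]), array([33.1, 30.4]), np.float64(19.4)]
[321. 277.] 685 z 0.1882 [ 4.305e-01 -2.000e-04  1.874e-01] [array([ 4.307e+02, -3.000e-01]), array([11.8, 13.5]), np.float64(18.3)]
[521. 334.] 349 z 0.0258 [ 0.6714 -0.0717  0.0294] [array([578.6, -31.3]), array([ 23.5, 237.5]), np.float64(66.5)]
20.725 [ 0.4308 -0.0023  0.1793] [0.573 0.819 0.002 0.001] [-0.65 -0.09  0.54  2.05  0.05  1.16  0.21] [-0.9 -0.4 -1.5]
(array([-0.3038, -0.0153,  0.0041]), np.float64(0.85), 'yaw now', np.float64(0.35))
```

View pics/pin2.png

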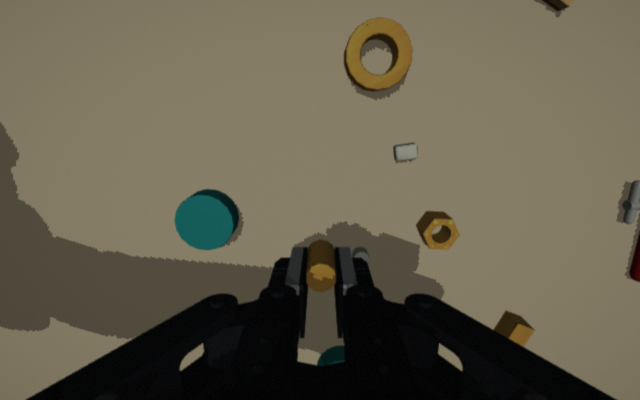

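The pin (321,265) is held upright. Going over the funnel.

move_arm --plan '[{"delta_pos": [-0.304,-0.015,0.004],"turn": [0,0,0],"fingers": 1},{"delta_pos": [-0.304,-0.015,0.004],"turn": [0,0,0],"fingers": 1},{"delta_pos": [-0.304,-0.015,0.004],"turn": [0,0,0],"fingers": 1},{"delta_pos": [-0.304,-0.015,0.004],"turn": [0,0,0],"fingers": 1},{"delta_pos": [-0.304,-0.015,0.004],"turn": [0,0,0],"fingers": 1},{"delta_pos": [-0.304,-0.015,0.004],"turn": [0,0,0],"fingers": 1},{"delta_pos": [-0.304,-0.015,0.004],"turn": [0,0,0],"fingers": 1},{"delta_pos": [-0.304,-0.015,0.004],"turn": [0,0,0],"fingers": 1}]'

```text
clock: 21.72
position: [0.52, -0.2917, 0.1729]
ee_rot: [0.572, 0.82, 0.0, -0.0]
ft_force: [0.1, -0.1, -0.4]
grip_width: 0.151
grasp_force: 29.5
```

```bash
python3 look.py fun1; python3 -c "
from h import *
print(move((.5207,-.2930,.098),.35))
for n in ('side',): cv2.imwrite('pics/fun1s.png',camera(n)['color'][200:400,200:440,::-1])"
```

```text
[462.   2.] 117 z 0.0293 [ 0.5663 -0.1205  0.0283] [array([ 566.4, -120.8]), array([16.5,  4.1]), np.float64(19.9)]
[600.  31.] 1795 z 0.0256 [ 0.6747 -0.1002  0.0247] [array([674.7, -98.9]), array([50.4, 21.6]), np.float64(88.2)]
[321. 277.] 660 z 0.1792 [ 0.5185 -0.2897  0.1785] [array([ 518.5, -289.7]), array([11.9, 12.9]), np.float64(20.9)]
21.775 [ 0.5201 -0.2917  0.1732] [ 0.572  0.82   0.001 -0.   ] [-0.2   0.4   0.81  1.67 -0.31  1.21  1.03] [-1.1 -0.4  0.1]
(array([-0.0015,  0.0001,  0.0752]), np.float64(0.002), 'yaw now', np.float64(0.352))
```

View pics/fun1.png

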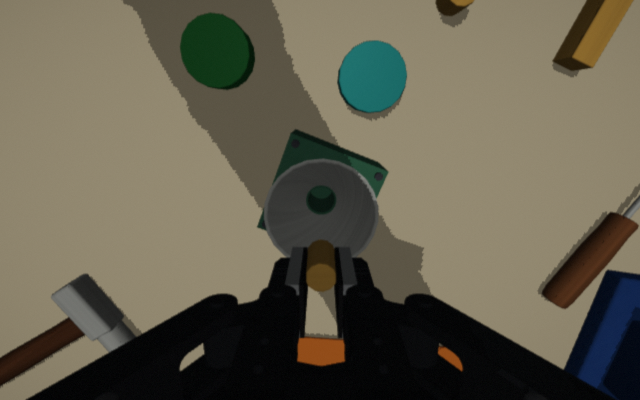

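View pics/fun1s.png

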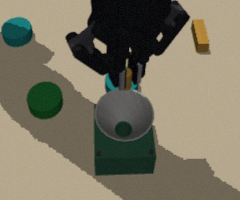

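The pin (col 321) is in line with the well (321,200). Lowering into the mouth.

move_arm --plan '[{"delta_pos": [-0.0015,0,0.03],"turn": [0,0,0],"fingers": 1},{"delta_pos": [-0.0015,0,0.055],"turn": [0,0,0],"fingers": 1},{"delta_pos": [-0.0015,0,0.07],"turn": [0,0,0],"fingers": 1},{"delta_pos": [-0.0015,0,0.074],"turn": [0,0,0],"fingers": 1},{"delta_pos": [-0.0015,0,0.074],"turn": [0,0,0],"fingers": 1},{"delta_pos": [-0.0015,0,0.074],"turn": [0,0,0],"fingers": 1}]'

```text
clock: 22.58
position: [0.5209, -0.2949, 0.1002]
ee_rot: [0.573, 0.819, 0.0, 0.001]
ft_force: [-0.1, 0.3, -0.3]
grip_width: 0.146
grasp_force: 29.5
```

```bash
python3 look.py | tail -1; python3 -c "
from h import *
c=camera('side')['color'][240:390,250:400,::-1]; cv2.imwrite('pics/fun2s.png',cv2.resize(c,None,fx=4,fy=4,interpolation=2))"
```

```text
22.625 [ 0.5208 -0.2949  0.1001] [0.573 0.819 0.    0.001] [-0.16  0.48  0.77  1.73 -0.37  1.08  1.08] [ 0.4 -0.  -0. ]
```

View pics/fun2s.png

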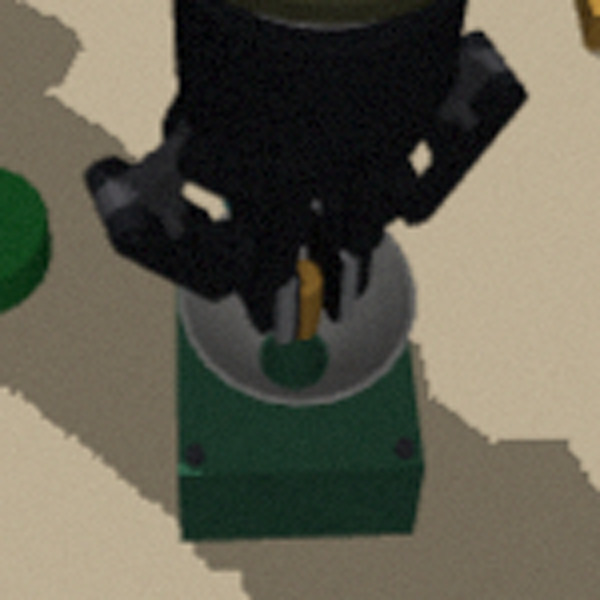

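Run:
```python
from h import *
c=camera("side")
def pr(X):
    p=c["R"]@np.array(X)+c["t"]; return (np.array([c["fx"]*p[0]/p[2]+c["cx"]-250,c["fy"]*p[1]/p[2]+c["cy"]-240])*4).round(1),p[2].round(3)
o=get_obs()["position"]
print(pr((.5207,-.293,.05)),pr((.5207,-.293,.0)),pr((*o[:2],.078)),pr((*o[:2],.106)))
P=camera("scene"); h=cv2.cvtColor(P["color"],cv2.COLOR_RGB2HSV)
h=cv2.cvtColor(c["color"],cv2.COLOR_RGB2HSV); m=brass(c["color"])[290:330,310:340]; v,u=np.nonzero(m); print("pin px",(u.min()+310-250)*4,(u.max()+311-250)*4,u.mean()*4+242,(v.min()+50)*4,(v.max()+51)*4)
```

```text
(array([291.9, 357.2]), np.float64(0.529)) (array([288.2, 427.4]), np.float64(0.563)) (array([294.5, 319. ]), np.float64(0.509)) (array([297. , 272.4]), np.float64(0.49))
pin px 296 324 309.26881720430106 260 340
```

The pin hangs about 2 mm to the +x side of the well axis. I'll correct that, then release.

move_arm --plan '[{"delta_pos": [0.002,-0.0015,0.003],"turn": [0,0,0],"fingers": 1},{"delta_pos": [0.002,-0.0015,0.003],"turn": [0,0,0],"fingers": 1},{"delta_pos": [0.002,-0.0015,0.003],"turn": [0,0,0],"fingers": 1},{"delta_pos": [0.002,-0.0015,0.003],"turn": [0,0,0],"fingers": 0.65},{"delta_pos": [0.002,-0.0015,0.003],"turn": [0,0,0],"fingers": 0.65},{"delta_pos": [0.002,-0.0015,0.003],"turn": [0,0,0],"fingers": 0.65},{"delta_pos": [0.002,-0.0015,-0.04],"turn": [0,0,0],"fingers": 0.65},{"delta_pos": [0.002,-0.0015,-0.1],"turn": [0,0,0],"fingers": 0.5},{"delta_pos": [0.002,-0.0015,-0.12],"turn": [0,0,0],"fingers": 0.5},{"delta_pos": [0.002,-0.0015,-0.12],"turn": [0,0,0],"fingers": 0.5}]'

```text
clock: 24.02
position: [0.5189, -0.2936, 0.2204]
ee_rot: [0.573, 0.819, 0.001, 0.001]
ft_force: [-0.6, 0.3, 0.3]
grip_width: 0.499
grasp_force: 0.0
```

```bash
python3 look.py fun3
python3 - <<'E'
from h import *
col,W=cloud("wrist"); d=np.hypot(W[...,0]-.519,W[...,1]+.291)
m=(d<.012); P=W[m]; print("well z pct",np.nanpercentile(P[:,2],[0,5,25,50,75,100]).round(3))
b=brass(col)>0; print("brass pts in well",W[b&(d<.03)].shape, np.nanmean(W[b&(d<.03)],0) if (b&(d<.03)).any() else None)
cv2.imwrite("pics/fun3c.png",cv2.resize(col[130:300,230:410,::-1],None,fx=3,fy=3))
E
```

```text
[442.   8.] 449 z 0.0296 [ 0.564  -0.1149  0.0285] [array([ 564.5, -115.6]), array([23., 15.]), np.float64(19.6)]
[563.  33.] 1619 z 0.0257 [ 0.6747 -0.0947  0.0246] [array([674.4, -94.3]), array([60. , 21.1]), np.float64(87.9)]
[320. 181.] 142 z 0.0356 [ 0.5169 -0.292   0.0348] [array([ 517. , -291.9]), array([12.6, 11.9]), np.float64(66.6)]
24.075 [ 0.5183 -0.2931  0.2188] [ 0.573  0.82   0.    -0.   ] [-0.22  0.36  0.83  1.61 -0.27  1.29  1.01] [-0.   1.  -1.2]
well z pct [0.006 0.034 0.283 0.288 0.292 0.295]
brass pts in well (138, 3) [ 0.51680257 -0.29197701  0.03464664]
```

View pics/fun3c.png

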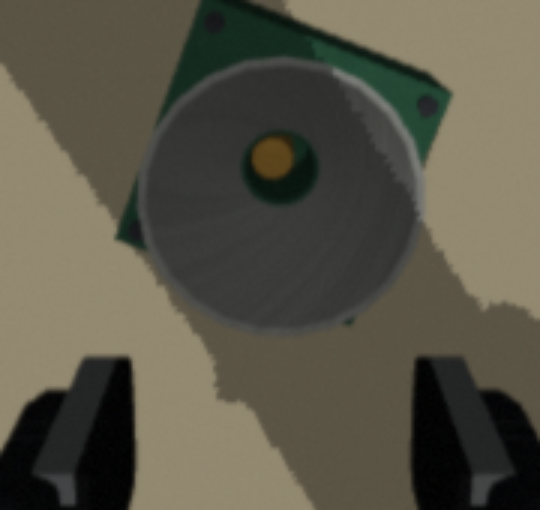

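The pin stands in the well: its top is at z ≈ 34 mm, which is 6 + 28 mm. The pieces outside the kit haven't moved, so I'm handing in.

```bash
python3 -c "
from workcell import *
print(hand_in())"
```

```text
the job is handed in; nothing more can be done
None
```

The kit is packed and handed in after about 24 s: the bar, disc and hexagon measured flat in their pockets, the pin is down in the well, and the other four pieces showed no movement. The hand-in gave no verdict.

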